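# Fit the clamping bar on the sieve shaker

### The job

Close up the laboratory sieve shaker: pick up the long clamping bar, the one whose two holes match the shaker's two upright rods, and thread it down over both rods until it lies flat on the lid of the sieve stack. Set it down gently, without dropping it, then let go, and leave the shorter clamping bar where it lies.

Things in the scene. Friction and masses are not known exactly. Their poses are not given: they have to be found in the camera images.
- bar_long_grip (a point): Bar to fit: flat aluminium, 206 x 56 x 6 mm, 0.25 kg, lying flat, two 30 mm holes 150 mm apart on its long centre line. On its middle stands a black grip block: 20 mm across the bar (pinch this), 40 along it, 45 tall. Point: centre of the grip block, 28.5 mm above the bar's underside, 22.5 above its top face. y along the bar through both holes, x across, z up. Same after half a turn.
- bar_short_grip (a point): Shorter bar, not to be used: same width, thickness, 30 mm holes and grip block, but 146 mm long with holes 90 mm apart. Point and axes as on the long bar. It lies flat near the long one; which of the two is nearer the robot varies.
- shaker_seat (a point): Sieve shaker, fixed: white cabinet 200 x 220 x 71 mm, round sieve stack of 106 mm diameter on it, two upright 10 mm steel rods 150 mm apart, one either side of the stack. Point: centre of the stack's flat lid top, 160 mm above the bench, midway between the rods; the bar's underside rests here. Rod tips are 45 mm above it. y from rod to rod, x across (control panel on the -x side), z up.
Things that resemble listed ones, but are neither listed nor needed, are in the scene too. Leave any green or red look-alike of the part that bears bar_long_grip alone.

How it is judged:
By the outcome, as a careful person would: the job done as asked, in the order asked, and still so for the second after the job is handed in, with the robot touching nothing.
It also fails if it takes over 45 s, if anything falls off the work surface, if the arm or the gripper's body presses on something with over 40 N, if the wrist force passes 120 N, or if a joint passes its speed limit or range.

### The arm

A 6-joint arm with a two-finger parallel gripper is mounted at the origin on the work surface. World frame = base frame: x ahead of the robot, y to its left, z up, the work surface at z = 0. Lengths are in mm, angles in rad, forces in N, time in s.
With the tool pointing down it reaches from about 350 to 775 mm from the base axis. Payload 7.3 kg.
Tool frame: the origin (TCP) lies at the very end of the fingers, on their centre line; the grasp point (between the pads) lies 19 mm behind it; z points along the fingers, x is the direction in which the jaws open and shut, and the axes are right-handed (so a half turn about z gives the same grasp; the last joint's range is limited). The gripper opens to 92 mm and grips with 3 to 60 N. Pads are 19 mm wide; open, the fingers measure 130 mm over their backs; the gripper's body (75 mm by 190 mm) begins 47 mm behind the grasp point.
Start: joints at [-1.449, 0.342, 1.524, -0, 1.275, -0.146], TCP at [138.943, -506.304, 187.241] pointing down, gripper open.
Joint ranges: [-2.53, 2.53], [-0.77, 2.02], [0.04, 2.7], [-1, 4.14], [0.28, 2.66], [-3.11, 3.11]. Speed limits (rad/s): [2.57, 2.57, 3.14, 3.14, 3.14, 3.14].

### API

Orientations are given as [roll, pitch, yaw] about the fixed x, y, z axes, in that order (R = Rz(yaw) Ry(pitch) Rx(roll)).
In Python, from plant import bot, capture, camera_params gives the robot as it stands.
- The arm moves only by the shell command python3 -m jog 'ROWS' [OPENING]. ROWS is a JSON object of lists of equal length, an entry for each row: "xyz": the shift along the world's x, y, z as a fraction of full scale, a list of three; "angular": the turn, a rotation vector about the world's x, y, z as a fraction of full scale, a list of three. In form: {"xyz": [[x, y, z], ...], "angular": [[wx, wy, wz], ...]}. A call has 1 to 10 rows; each row shifts and turns the pose as measured when the row begins; what a row does not reach is not made up. Full scale, the value 1, is 2 cm for a shift and 6 degrees for a turn. A row lasts 1/10 s, in which the tool goes at most 50 mm and 8.59 degrees, less where a joint would pass 70% of its speed; a pose out of reach is approached as far as the arm can. A call with a number of a shift or a turn outside -1 to 1 is refused whole. A call with a gripper value outside its range is refused whole. OPENING is the closure, from -1 (fully open) to 1 (shut), set as the call begins (- or left out, the last holds). The fingers move at their own pace and stop on an object; the grip force is fixed at half the most. Time passes only in rows, so rows that do not move let the fingers close. It gives the time, the measured TCP pose, the force and the opening at its end, in the units of the state.
- bot.get_obs(): the state, without advancing time (a new reading comes with each control period).
- capture(name): name is "side" or "top" or "wrist"; returns the picture (420x560x3 uint8, red, green, blue); there is no depth.
- camera_params(name): a dict with "fx", "fy", "cx", "cy" (pixels), "rvec" (rotation vector, rad) and "tvec" (3), from world to camera coordinates, as OpenCV has them. Camera axes: x right, y down, z forward; pixel columns grow to the right and rows downward; lengths in mm; the calibration is good to about 2 mm. A picture is of the moment at which its call begins: read the wrist's pose just before it. camera_params takes no time and is no camera call; for the wrist camera it gives the pose at the moment of the call.
- bot.close_job(): hands the job in, once; it reports no verdict.
The state is a dict: "time": time; "joint_positions": joint angles; "dq": joint speeds; "tau": joint torques, N m; "tool_pos": TCP position; "tcp_rot": TCP orientation; "contact_force": force on the tool from outside, world axes, zero at the start; "moment": the same for the moment, N m; "grip_width": finger opening in mm.
Only numpy, scipy, OpenCV 4.12 (cv2) and the standard library are available. Lean on these libraries where they do the work, as an engineer would, in place of code of your own. Each camera call takes 0.05 s, during which the arm holds its last target.

## Working session

There is one attempt and no reset: what is moved stays moved. The work goes in short steps, Python scripts to look and compute and a shell command to move; the robot and the scene stay as the last step left them, time stands still between calls to the robot, and variables do not carry over. Pictures are saved under pics/ and viewed, and the job is handed in when it is done.

```bash
mkdir -p pics; ls
python3 - <<'E'
from plant import bot,capture,camera_params
import cv2
o=bot.get_obs();print(o['time'],o['tool_pos'],o['tcp_rot'],o['grip_width'])
for n in("side","top","wrist"):
    print(n,camera_params(n));cv2.imwrite(f"pics/{n}0.png",capture(n)[:,:,::-1])
E
```

```text
pics
0.0 [ 138.88060257 -505.78740927  186.53165177] [-3.14137153e+00  1.56602039e-03 -1.30296968e+00] 91.8005248667897
side {'fx': 492.04722796515057, 'fy': 492.04722796515057, 'cx': 276.62143798768136, 'cy': 209.62492777103836, 'rvec': array([ 2.28868502, -0.34794311,  0.12895664]), 'tvec': array([-497.017564  ,   56.35810091, 1788.94956366])}
top {'fx': 542.6577276464842, 'fy': 542.6577276464842, 'cx': 283.89730677731086, 'cy': 214.93530304122237, 'rvec': array([ 2.13032046, -2.17524806,  0.12251563]), 'tvec': array([-182.43557653,  464.88082587, 1516.04553592])}
wrist {'fx': 373.91349841296864, 'fy': 373.91349841296864, 'cx': 276.55319395388295, 'cy': 211.1860180758998, 'rvec': array([-2.33682417,  1.78151906,  0.22241292]), 'tvec': array([-523.59996652,  -29.77218845,  390.21230014])}
```

View pics/top0.png

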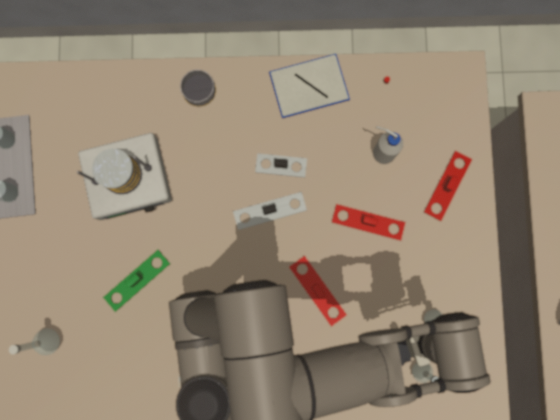

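View pics/side0.png

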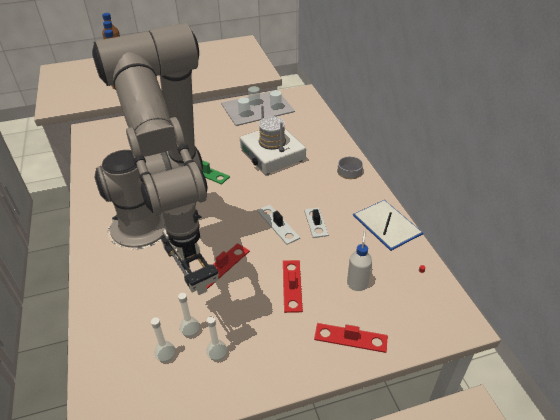

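View pics/wrist0.png

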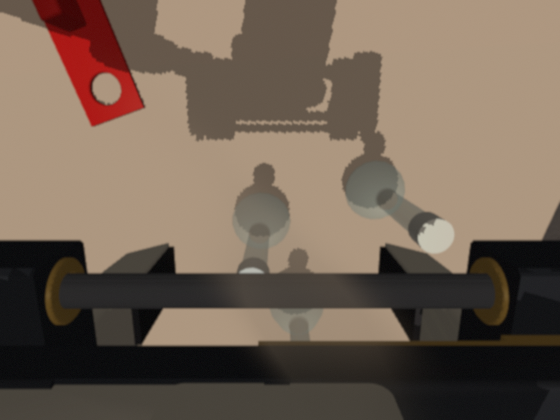

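The top view shows two silver bars, at (270,210), about 70 px long, and at (282,165), about 50 px long. There are three red look-alikes and one green. The shaker is at (120,170). The longer silver bar fits the description, and I'll confirm that in enlarged crops.

Run:
```python
import cv2,numpy as np
t=cv2.imread("pics/top0.png");s=cv2.imread("pics/side0.png")
cv2.imwrite("pics/c_bars.png",cv2.resize(t[145:235,220:330],None,fx=6.5,fy=6.5,interpolation=cv2.INTER_CUBIC))
cv2.imwrite("pics/c_shaker.png",cv2.resize(t[125:225,70:175],None,fx=6,fy=6,interpolation=cv2.INTER_CUBIC))
cv2.imwrite("pics/c_sside.png",cv2.resize(s[95:255,230:340],None,fx=3.7,fy=3.7,interpolation=cv2.INTER_CUBIC))
```

```text
(no output)
```

View pics/c_bars.png

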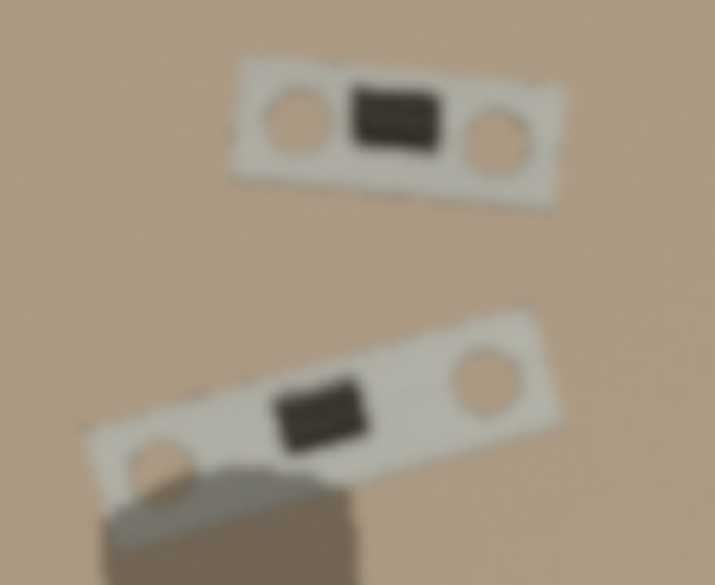

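View pics/c_shaker.png

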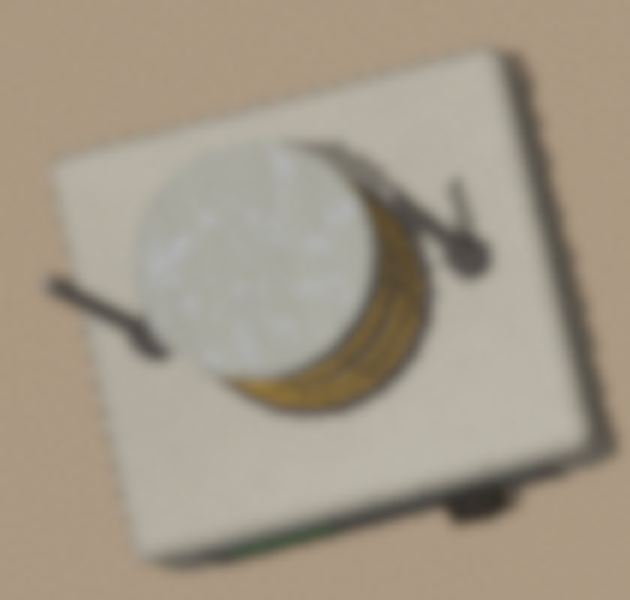

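View pics/c_sside.png

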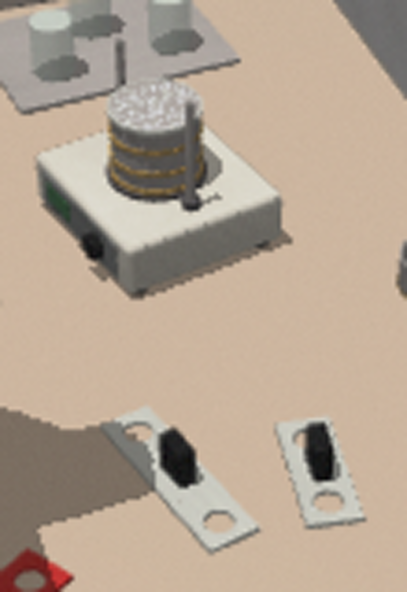

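The crop confirms it. The long bar has holes at about (245,217) and (295,204), and the grip block is at (269,209). The short bar at (282,165) has its holes closer together. On the shaker, the lid is at (113,168), with rod tips at about (79,172) and (134.5,158).

```bash
cat > h.py <<'E'
import numpy as np,cv2
def ray(p,uv,z):
    R,_=cv2.Rodrigues(p['rvec']);c=-R.T@p['tvec']
    d=R.T@np.array([(uv[0]-p['cx'])/p['fx'],(uv[1]-p['cy'])/p['fy'],1.])
    return c+d*(z-c[2])/d[2]
def unc(u,v,f,x0,y0): return ((u+.5)/f-.5+x0,(v+.5)/f-.5+y0)
def proj(p,X): return cv2.projectPoints(np.array(X,float).reshape(-1,1,3),p['rvec'],p['tvec'],np.array([[p['fx'],0,p['cx']],[0,p['fy'],p['cy']],[0,0,1]]),None)[0].reshape(-1,2)
E
python3 - <<'E'
from h import *;from plant import camera_params
p=camera_params("top");np.set_printoptions(precision=1,suppress=True)
B=lambda u,v,z:ray(p,unc(u,v,6.5,220,145),z)
a,b=B(163,472,4),B(488,382,4);print("holes",a,b,np.linalg.norm(a-b),(a+b)/2,np.degrees(np.arctan2(*(b-a)[1::-1])))
print("grip",B(321,415,51))
a,b=B(297,121,4),B(498,142,4);print("short",a,b,np.linalg.norm(a-b))
S=lambda u,v,z:ray(p,unc(u,v,6,70,125),z)
a,b=S(57,285,205),S(386,195,205);print("tips",a,b,np.linalg.norm(a-b),(a+b)/2,np.degrees(np.arctan2(*(b-a)[1::-1])))
print("lid",S(257,261,160),S(470,258,71))
from plant import bot
E
```

```text
holes [459.8 -78.4   4. ] [ 497.1 -223.7    4. ] 150.04575731521894 [ 478.4 -151.     4. ] -75.61961828507718
grip [ 477.4 -150.8   51. ]
short [ 617.6 -140.5    4. ] [ 605.9 -230.7    4. ] 90.9293862349977
tips [560.3 326.6 205. ] [596.3 186.9 205. ] 144.31944637474086 [578.3 256.7 205. ] -75.59350132480242
lid [578.7 256.3 160. ] [597.5 185.9  71. ]
```

The measurements agree with the given sizes: the bar is at (478,-151) with a 150 mm hole spacing, and the lid centre is at (578.5,256.5). I'll rise first, then go over the bar turning to a yaw of about 14.4°.

```bash
python3 -m jog '{"xyz":[[0,0,1],[0,0,1],[0,0,1],[0,0,1],[0.9,0.9,0],[0.9,0.9,0],[0.9,0.9,0],[0.9,0.9,0],[0.9,0.9,0],[0.9,0.9,0]],"angular":[[0,0,0],[0,0,0],[0,0,0],[0,0,1],[0,0,1],[0,0,1],[0,0,1],[0,0,1],[0,0,1],[0,0,1]]}' -1
```

```text
time: 1.15
tool_pos: [247.5, -393.7, 266.1]
tcp_rot: [-3.141, 0.009, -0.548]
contact_force: [-0.3, -0.0, -0.1]
grip_width: 91.8
```

```bash
python3 -m jog '{"xyz":[[1,1,0],[1,1,0],[1,1,0],[1,1,0],[1,1,0],[1,1,0],[1,1,0],[1,1,0],[1,1,0],[0.5,0.5,0]],"angular":[[0,0,1],[0,0,1],[0,0,1],[0,0,1],[0,0,1],[0,0,1],[0,0,1],[0,0,0.6],[0,0,0],[0,0,0]]}'
```

```text
time: 2.15
tool_pos: [443.8, -192.5, 264.0]
tcp_rot: [-3.137, 0.012, 0.286]
contact_force: [0.7, -0.5, -0.0]
grip_width: 91.7
```

```bash
python3 -m jog '{"xyz":[[0.5,0.5,-1],[0,0,-1],[0,0,0]],"angular":[[0,0,0],[0,0,0],[0,0,0]]}'
python3 - <<'E'
from plant import *;import cv2,pickle
o=bot.get_obs();print(o['tool_pos'],o['tcp_rot'])
pickle.dump(camera_params("wrist"),open("w1.pkl","wb"))
cv2.imwrite("pics/wrist1.png",capture("wrist")[:,:,::-1])
E
```

```text
time: 2.45
tool_pos: [455.6, -179.7, 222.6]
tcp_rot: [-3.137, 0.011, 0.29]
contact_force: [-0.4, -0.3, -0.3]
grip_width: 91.7
[ 455.5789078  -179.74547538  222.60344781] [-3.13697385  0.01114262  0.29023332]
```

View pics/wrist1.png

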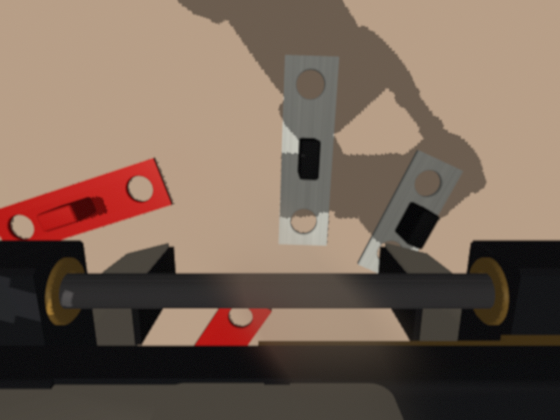

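The wrist view shows the long bar with holes at (311,84) and (303,221) and the grip at (309,158). The short bar is to its right at (415,220).

Run:
```python
from h import *;import pickle
p=pickle.load(open("w1.pkl","rb"));np.set_printoptions(precision=1,suppress=True)
a,b=ray(p,(311,84),4),ray(p,(303,221),4);d=a-b
print(a,b,np.linalg.norm(d),(a+b)/2,np.arctan2(d[1],d[0])-np.pi/2)
print(ray(p,(311,143),51),ray(p,(310,178),51))
```

```text
[460.5 -73.1   4. ] [ 497.9 -218.9    4. ] 150.57372774091593 [ 479.2 -146.     4. ] 0.2510359551776864
[ 474.9 -130.    51. ] [ 484.5 -163.    51. ]
```

```bash
python3 -m jog '{"xyz":[[0.6,0.8,-1],[0.6,0.8,-1],[0,0,-1],[0,0,-1],[0,0,-1],[0,0,-1],[0,0,0]],"angular":[[-0.04,-0.1,-0.37],[0,0,0],[0,0,0],[0,0,0],[0,0,0],[0,0,0],[0,0,0]]}'
python3 - <<'E'
from plant import *;import cv2,pickle
o=bot.get_obs();print(o['tool_pos'],o['tcp_rot'])
pickle.dump(camera_params("wrist"),open("w2.pkl","wb"))
cv2.imwrite("pics/wrist2.png",capture("wrist")[:,:,::-1])
E
```

```text
time: 3.2
tool_pos: [484.5, -151.4, 108.6]
tcp_rot: [3.129, -0.01, 0.245]
contact_force: [0.0, -0.3, 0.1]
grip_width: 91.4
[ 484.51956465 -151.43919927  108.62373993] [ 3.12859476 -0.00970945  0.24522297]
```

View pics/wrist2.png

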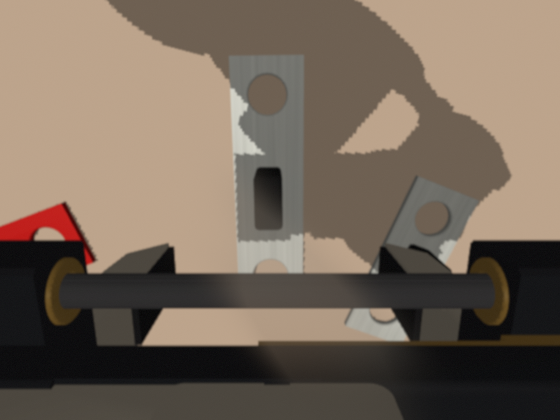

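The bar is nearly centred under the gripper. Its far hole is at (267,94), and the block top spans (254–282, 168) to (255–281, 229).

Run:
```python
from h import *;import pickle
p=pickle.load(open("w2.pkl","rb"));np.set_printoptions(precision=1,suppress=True)
a=ray(p,(267,94),4);b=ray(p,(269,274),5)
d=np.array([np.cos(.251+np.pi/2),np.sin(.251+np.pi/2),0])
print(a,a-75*d)
print(ray(p,(268,168),51)-20*d, ray(p,(268,229),51)+20*d, ray(p,(255,200),51),ray(p,(281,200),51))
R,_=cv2.Rodrigues(p['rvec']);print(-R.T@p['tvec'])
```

```text
[459.5 -73.3   4. ] [ 478.1 -146.     4. ]
[ 477.7 -141.4   51. ] [ 478.1 -145.1   51. ] [ 469.2 -146.    51. ] [ 486.9 -141.7   51. ]
[466.7 -85.1 306. ]
```

```bash
python3 -m jog '{"xyz":[[-0.33,0.2,-0.7],[0,0,-0.9],[0,0,-0.9],[0,0,-0.9],[0,0,-0.5],[0,0,0]],"angular":[[0.06,0.06,0.05],[0,0,0],[0,0,0],[0,0,0],[0,0,0],[0,0,0]]}'
```

```text
time: 3.85
tool_pos: [481.0, -149.8, 34.6]
tcp_rot: [3.128, -0.015, 0.25]
contact_force: [-0.3, -1.1, -0.1]
grip_width: 91.9
```

```bash
python3 -m jog '{"xyz":[[-0.15,0.1,-0.6],[-0.05,0.03,-0.4],[0,0,0]],"angular":[[0.09,0.17,0],[0,0,0],[0,0,0]]}'
```

```text
time: 4.15
tool_pos: [477.8, -147.5, 14.7]
tcp_rot: [3.141, -0.001, 0.25]
contact_force: [-0.8, 0.2, 0.3]
grip_width: 91.7
```

Everything is aligned, so I'll close the gripper.

```bash
python3 -m jog '{"xyz":[[0,0,0],[0,0,0],[0,0,0],[0,0,0],[0,0,0],[0,0,0],[0,0,0],[0,0,0]],"angular":[[0,0,0],[0,0,0],[0,0,0],[0,0,0],[0,0,0],[0,0,0],[0,0,0],[0,0,0]]}' 1
```

```text
time: 4.95
tool_pos: [478.8, -147.9, 16.1]
tcp_rot: [3.14, -0.004, 0.25]
contact_force: [0.2, 0.6, 0.5]
grip_width: 32.7
```

```bash
python3 -m jog '{"xyz":[[0,0,0],[0,0,0],[0,0,0],[0,0,0]],"angular":[[0,0,0],[0,0,0],[0,0,0],[0,0,0]]}'
```

```text
time: 5.35
tool_pos: [478.8, -147.9, 16.1]
tcp_rot: [3.14, -0.004, 0.25]
contact_force: [0.3, -0.7, -0.1]
grip_width: 1.9
```

The gripper shut fully to 1.9 mm, so there is no grasp. I'll look at why.

Run:
```python
from plant import *;import cv2,pickle
pickle.dump(camera_params("wrist"),open("w3.pkl","wb"))
cv2.imwrite("pics/wrist3.png",capture("wrist")[:,:,::-1])
s=capture("side")[:,:,::-1]
cv2.imwrite("pics/side3.png",cv2.resize(s[120:320,180:400],None,fx=3,fy=3,interpolation=cv2.INTER_CUBIC))
print(bot.get_obs())
```

```text
{'time': 5.45, 'joint_positions': array([-4.53250373e-01,  5.08109999e-01,  1.80762304e+00,  1.05180072e-03,
        8.21858313e-01, -7.04473534e-01]), 'dq': array([-0.00016439,  0.00013749,  0.00030059,  0.00062479,  0.00174291,
        0.00148902]), 'tau': array([-2.48336211e-03, -4.43526435e+01, -1.72751266e+01,  3.07754602e-02,
        6.31583948e-02,  3.24823168e-04]), 'tool_pos': array([ 478.81294403, -147.92850235,   16.04747519]), 'tcp_rot': array([ 3.1395906 , -0.00354934,  0.25051213]), 'contact_force': array([-0.81262202,  0.15497373,  0.15209795]), 'moment': array([-0.0077901 , -0.096303  ,  0.01181384]), 'grip_width': 0.32346312707971436}
```

View pics/wrist3.png

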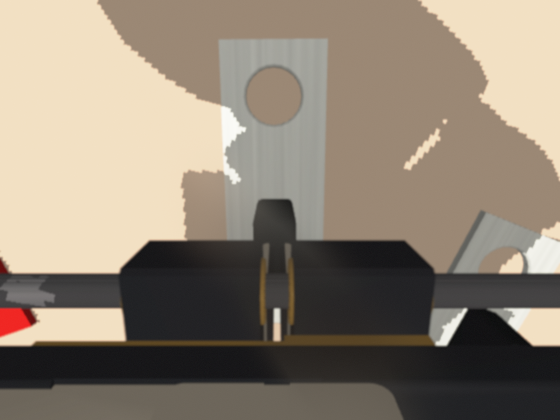

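View pics/side3.png

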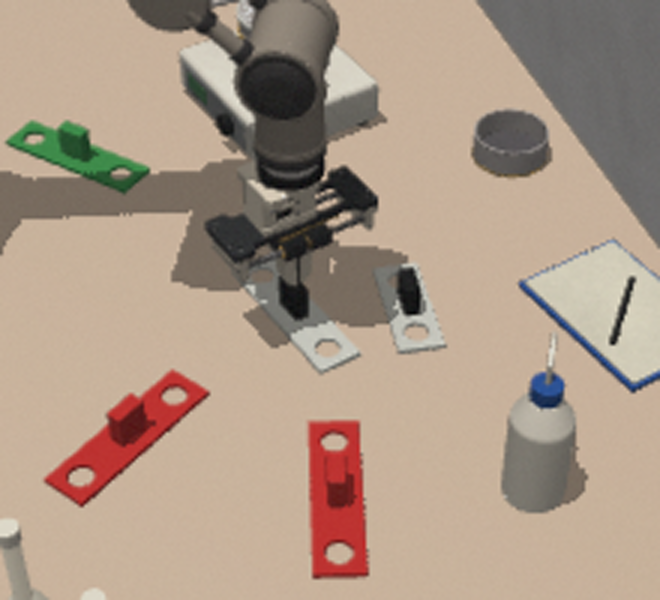

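```bash
python3 - <<'E'
from h import *;import pickle
from plant import camera_params,bot
np.set_printoptions(precision=1,suppress=True)
w=pickle.load(open("w3.pkl","rb"));s=camera_params("side");t=camera_params("top")
pts=[[478.8,-147.9,16],[478.8,-147.9,35],[478.8,-147.9,63],[478,-148,6],[478,-148,51]]
for n,p in(("w",w),("s",s),("t",t)): print(n,proj(p,pts))
print("side crop",(proj(s,pts)-[180,120])*3)
R,_=cv2.Rodrigues(w['rvec']);print(-R.T@w['tvec'],R)
a=ray(w,(274,96),4);d=np.array([np.cos(.251+np.pi/2),np.sin(.251+np.pi/2),0]);print(a,a-75*d)
# measured from w3 block top far edge
print(ray(w,(275,200),51)-20*d)
from h import unc
su=lambda u,v:((u+.5)/3-.5+180,(v+.5)/3-.5+120)
E
python3 - <<'E'
import cv2
w=cv2.imread("pics/wrist3.png")
cv2.imwrite("pics/w3c.png",cv2.resize(w[190:360,200:360],None,fx=3.5,fy=3.5,interpolation=cv2.INTER_CUBIC))
E
```

```text
w [[274.8 239.2]
 [274.8 251.1]
 [274.8 273.6]
 [273.5 233.5]
 [273.1 262.9]]
s [[277.7 220.7]
 [277.6 216.9]
 [277.4 211.1]
 [277.5 222.8]
 [277.3 213.7]]
t [[268.4 209.6]
 [268.2 208.7]
 [267.8 207.4]
 [268.6 210.3]
 [268.  208.2]]
side crop [[293.  302.1]
 [292.7 290.6]
 [292.3 273.3]
 [292.5 308.3]
 [291.9 281. ]]
[462.4 -83.4 214.1] [[ 1.   0.2  0. ]
 [ 0.2 -0.9  0.2]
 [ 0.1 -0.2 -1. ]]
[459.4 -73.4   4. ] [ 478.  -146.1    4. ]
[ 476.4 -138.    51. ]
```

View pics/w3c.png

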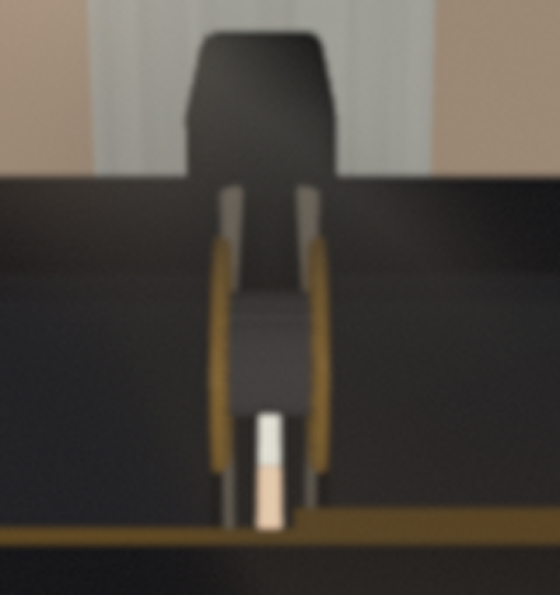

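Run:
```python
import cv2
from plant import capture
s=capture("side")[:,:,::-1]
cv2.imwrite("pics/side3c.png",cv2.resize(s[165:250,240:330],None,fx=7,fy=7,interpolation=cv2.INTER_CUBIC))
```

```text
(no output)
```

View pics/side3c.png

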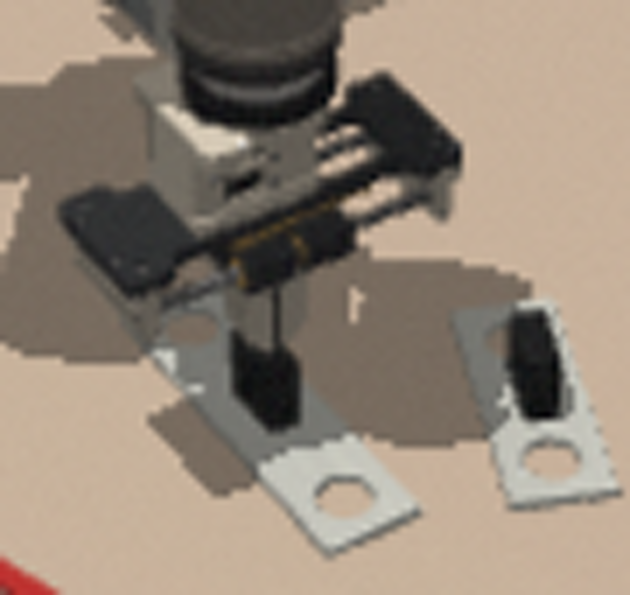

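Run:
```python
import cv2
w=cv2.imread("pics/wrist2.png")
cv2.imwrite("pics/w2c.png",cv2.resize(w[150:390,60:500],None,fx=1.8,fy=1.8,interpolation=cv2.INTER_CUBIC))
from h import *;import pickle
np.set_printoptions(precision=1,suppress=True)
w=pickle.load(open("w2.pkl","rb"))
tcp=np.array([484.5,-151.4,108.6]);x=np.array([np.cos(.245),np.sin(.245),0]);y=np.array([-x[1],x[0],0])
for h in(0,19,40,66,80,100):
  for yy in(-9.5,9.5):print(h,yy,proj(w,[tcp+s*46*x+yy*y+[0,0,h] for s in(-1,1)]).ravel())
```

```text
0 -9.5 [193.1 255.4 356.2 254.8]
0 9.5 [191.1 223.  358.1 222.6]
19 -9.5 [185.5 269.1 364.2 268.4]
19 9.5 [183.1 234.  366.5 233.4]
40 -9.5 [175.2 287.7 375.  286.8]
40 9.5 [172.2 248.8 377.9 248.1]
66 -9.5 [158.5 317.9 392.4 316.7]
66 9.5 [154.5 273.2 396.4 272.2]
80 -9.5 [146.9 338.9 404.6 337.4]
80 9.5 [142.  290.2 409.4 289. ]
100 -9.5 [125.6 377.5 426.8 375.4]
100 9.5 [118.8 321.9 433.5 320.2]
```

View pics/w2c.png

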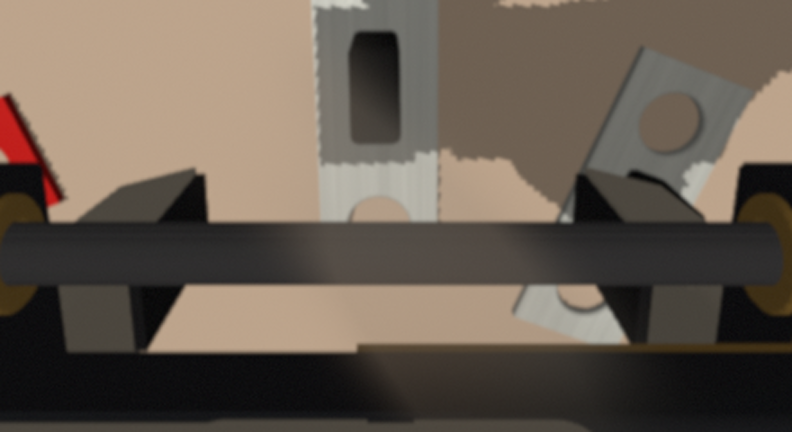

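The wrist picture puts the open finger tips at (174,247) and (380,247). That is where points about 38–40 mm above the reported TCP would project. The side view agrees, with the tips ending at the top of the block. So the reported TCP seems to lie about 38 mm beyond the real fingertips. I'll open and measure this from the side before going lower.

```bash
python3 -m jog '{"xyz":[[0,0,0],[0,0,0],[0,0,0],[0,0,0],[0,0,0],[0,0,0],[0,0,0],[0,0,0],[0,0,0],[0,0,0]],"angular":[[0,0,0],[0,0,0],[0,0,0],[0,0,0],[0,0,0],[0,0,0],[0,0,0],[0,0,0],[0,0,0],[0,0,0]]}' -1;  python3 - <<'E'
import cv2
from h import *
from plant import capture,camera_params,bot
np.set_printoptions(precision=1,suppress=True)
s=capture("side")[:,:,::-1]
cv2.imwrite("pics/side4c.png",cv2.resize(s[165:250,240:330],None,fx=7,fy=7,interpolation=cv2.INTER_CUBIC))
o=bot.get_obs();t=o['tool_pos'];print(t)
p=camera_params("side");x=np.array([np.cos(.25),np.sin(.25),0])
for h in(0,20,40,60,80):print(h,((proj(p,[t+k*x+[0,0,h] for k in(-65,-46,46,65)])-[240,165])*7).ravel())
E
```

```text
time: 6.5
tool_pos: [478.8, -147.9, 16.0]
tcp_rot: [3.14, -0.004, 0.25]
contact_force: [-0.4, 0.5, 0.3]
grip_width: 75.7
[ 478.8 -147.9   16. ]
0 [154.  437.3 186.4 423.3 339.4 357.3 370.3 344. ]
20 [152.5 408.9 185.1 395.  339.4 329.  370.5 315.7]
40 [151.  380.1 183.9 366.2 339.3 300.2 370.7 286.9]
60 [149.4 350.8 182.6 336.9 339.2 271.  370.8 257.7]
80 [147.9 321.1 181.3 307.2 339.2 241.4 371.  228.1]
```

View pics/side4c.png

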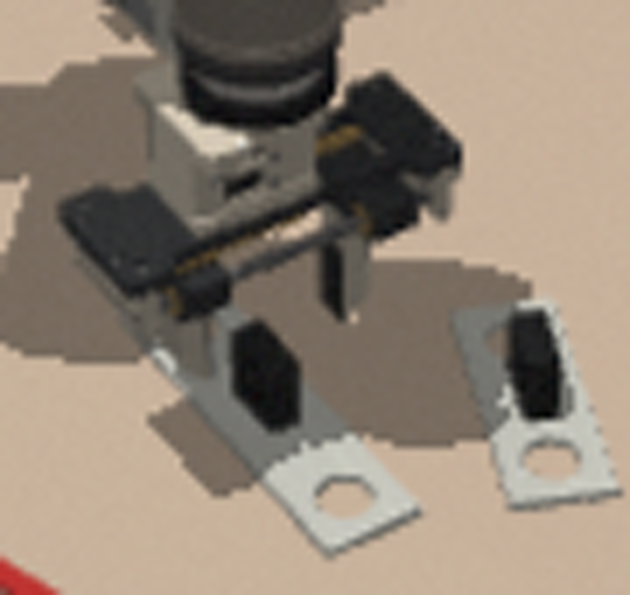

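The side view shows the right fingertip bottom at crop (345,318), which again puts the tips about 38 mm above the reported TCP. Two independent views agree, so I'll correct by that amount and descend to a reported z of about -22, watching the force.

```bash
python3 -m jog '{"xyz":[[0,0,0],[0,0,-0.5],[0,0,-0.5],[0,0,-0.5],[0,0,0]],"angular":[[0,0,0],[0,0,0],[0,0,0],[0,0,0],[0,0,0]]}';  python3 - <<'E'
import cv2
from plant import capture
s=capture("side")[:,:,::-1]
cv2.imwrite("pics/side5c.png",cv2.resize(s[165:250,240:330],None,fx=7,fy=7,interpolation=cv2.INTER_CUBIC))
E
```

```text
time: 7.05
tool_pos: [478.4, -147.7, -17.0]
tcp_rot: [3.14, -0.003, 0.25]
contact_force: [-0.1, 0.1, 0.7]
grip_width: 91.8
```

View pics/side5c.png

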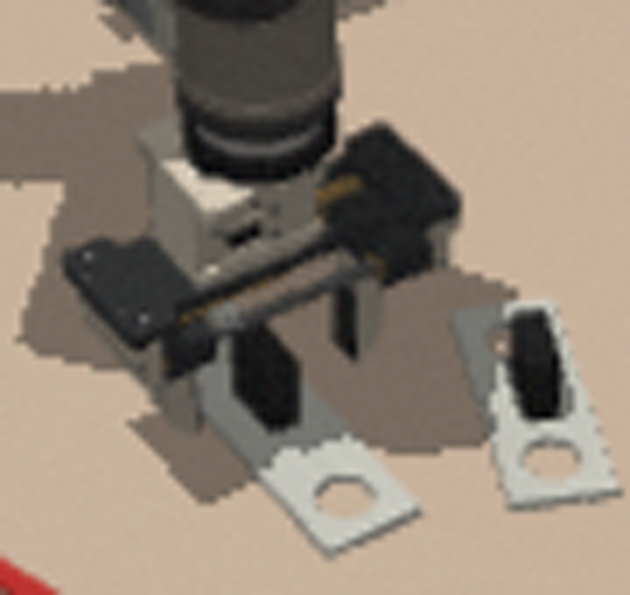

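```bash
python3 -m jog '{"xyz":[[0,0,-0.25],[0,0,0],[0,0,0],[0,0,0],[0,0,0],[0,0,0],[0,0,0],[0,0,0],[0,0,0],[0,0,0]],"angular":[[0,0,0],[0,0,0],[0,0,0],[0,0,0],[0,0,0],[0,0,0],[0,0,0],[0,0,0],[0,0,0],[0,0,0]]}' 1; python3 -m jog '{"xyz":[[0,0,0],[0,0,0],[0,0,0]],"angular":[[0,0,0],[0,0,0],[0,0,0]]}'
```

```text
time: 8.1
tool_pos: [479.3, -148.3, -20.9]
tcp_rot: [3.138, -0.005, 0.251]
contact_force: [-0.2, -0.3, -0.4]
grip_width: 19.8
time: 8.4
tool_pos: [479.3, -148.3, -20.9]
tcp_rot: [3.138, -0.005, 0.251]
contact_force: [-0.7, -0.1, 0.7]
grip_width: 19.4
```

The gripper holds the block at 19.4 mm. With the bar's underside on the bench, the reported z is -20.9, so the bar is seated at a reported z of about 139. I'll lift now.

```bash
python3 -m jog '{"xyz":[[0,0,0.3],[0,0,0.6],[0,0,1],[0,0,1],[0,0,1],[0,0,1],[0,0,1],[0,0,1],[0,0,1],[0,0,1]],"angular":[[0,0,0],[0,0,0],[0,0,0],[0,0,0],[0,0,0],[0,0,0],[0,0,0],[0,0,0],[0,0,0],[0,0,0]]}'
python3 -m jog '{"xyz":[[0,0,1],[0,0,1],[0,0,1],[0,0,1],[0.25,1,0],[0.25,1,0],[0.25,1,0],[0.25,1,0],[0.25,1,0],[0.25,1,0]],"angular":[[0,0,0],[0,0,0],[0,0,0],[0,0,0],[0,0,0],[0,0,0],[0,0,0],[0,0,0],[0,0,0],[0,0,0]]}'
```

```text
time: 9.4
tool_pos: [474.3, -145.4, 166.5]
tcp_rot: [-3.139, 0.001, 0.25]
contact_force: [0.3, -0.2, -3.2]
grip_width: 19.9
time: 10.4
tool_pos: [500.5, -21.8, 260.7]
tcp_rot: [3.14, -0.005, 0.245]
contact_force: [0.0, -0.4, -3.2]
grip_width: 19.6
```

```bash
python3 -m jog '{"xyz":[[0.28,1,0],[0.28,1,0],[0.28,1,0],[0.28,1,0],[0.28,1,0],[0.28,1,0],[0.28,1,0],[0.28,1,0],[0.28,1,0],[0.28,1,0]],"angular":[[0,0,0],[0,0,0],[0,0,0],[0,0,0],[0,0,0],[0,0,0],[0,0,0],[0,0,0],[0,0,0],[0,0,0]]}'
python3 - <<'E'
from plant import *;import cv2,pickle
o=bot.get_obs();print(o['tool_pos'],o['tcp_rot'])
pickle.dump(camera_params("wrist"),open("w6.pkl","wb"))
cv2.imwrite("pics/wrist6.png",capture("wrist")[:,:,::-1])
cv2.imwrite("pics/top6.png",capture("top")[:,:,::-1])
E
```

```text
time: 11.4
tool_pos: [551.2, 187.3, 267.1]
tcp_rot: [3.141, -0.002, 0.245]
contact_force: [0.5, -0.6, -3.9]
grip_width: 20.1
[551.16828114 187.3167241  267.08410655] [ 3.14090215e+00 -1.91866940e-03  2.44581774e-01]
```

View pics/wrist6.png

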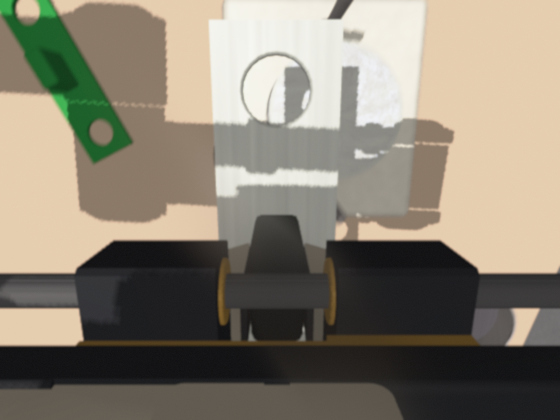

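View pics/top6.png

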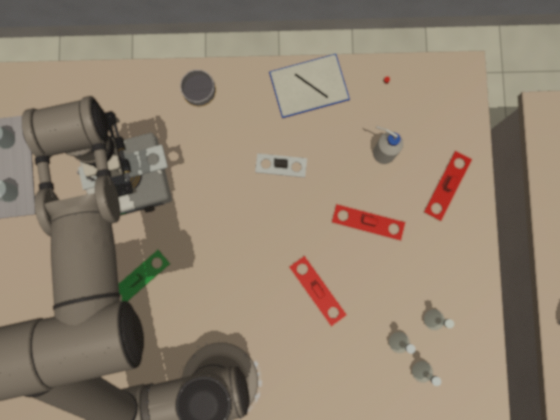

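The wrist view shows the held bar's far hole at (276,90). One rod is at (340,10), partly out of frame. I'll move over the shaker and look again.

```bash
python3 - <<'E'
from h import *;import pickle
p=pickle.load(open("w6.pkl","rb"));np.set_printoptions(precision=1,suppress=True)
a=ray(p,(276,90),291);yaw=.2446
d=np.array([-np.sin(yaw),np.cos(yaw),0]);print(a,a-75*d)
# bar edges at hole level and near
e=[ray(p,q,294) for q in((210,19),(333,19),(218,200),(335,200))];print(e)
E
python3 -m jog '{"xyz":[[0.35,0.9,0],[0.35,0.9,0],[0.35,0.9,0],[0.35,0.9,0],[0,0,0]],"angular":[[0,0,0.06],[0,0,0],[0,0,0],[0,0,0],[0,0,0]]}'
python3 - <<'E'
from plant import *;import cv2,pickle
o=bot.get_obs();print(o['tool_pos'],o['tcp_rot'])
pickle.dump(camera_params("wrist"),open("w7.pkl","wb"))
cv2.imwrite("pics/wrist7.png",capture("wrist")[:,:,::-1])
t=capture("top")[:,:,::-1]
cv2.imwrite("pics/top7.png",cv2.resize(t[100:225,50:195],None,fx=5,fy=5,interpolation=cv2.INTER_CUBIC))
s=capture("side")[:,:,::-1]
cv2.imwrite("pics/side7.png",cv2.resize(s[70:190,210:330],None,fx=5,fy=5,interpolation=cv2.INTER_CUBIC))
E
```

```text
[533.  262.9 291. ] [551.1 190.1 291. ]
[array([499.4, 283.5, 294. ]), array([549.3, 296. , 294. ]), array([518.5, 208.4, 294. ]), array([571.7, 221.7, 294. ])]
time: 12.0
tool_pos: [577.4, 259.7, 268.6]
tcp_rot: [3.14, 0.001, 0.252]
contact_force: [-0.4, 0.4, -3.2]
grip_width: 19.8
[577.3597962  259.74997688 268.62863324] [3.14005794e+00 1.33875767e-03 2.52219660e-01]
```

View pics/wrist7.png

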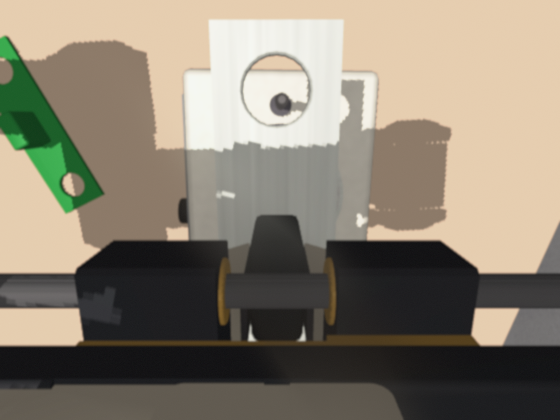

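View pics/top7.png

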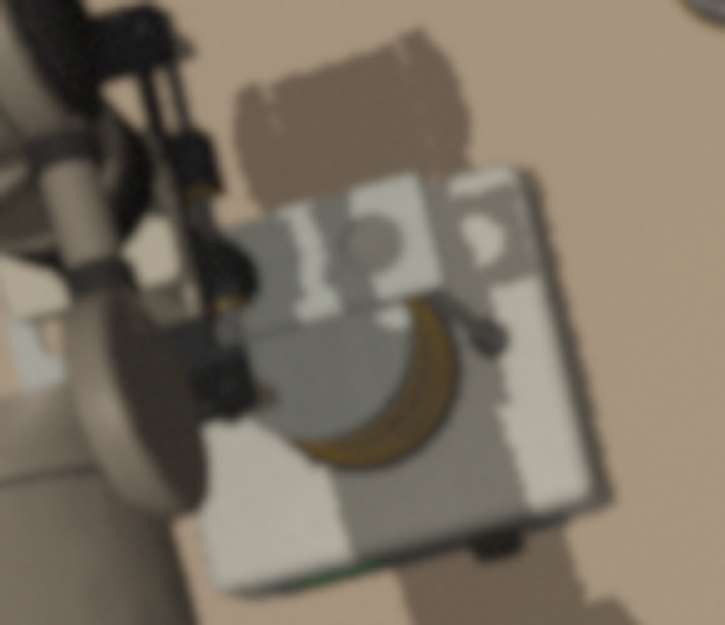

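View pics/side7.png

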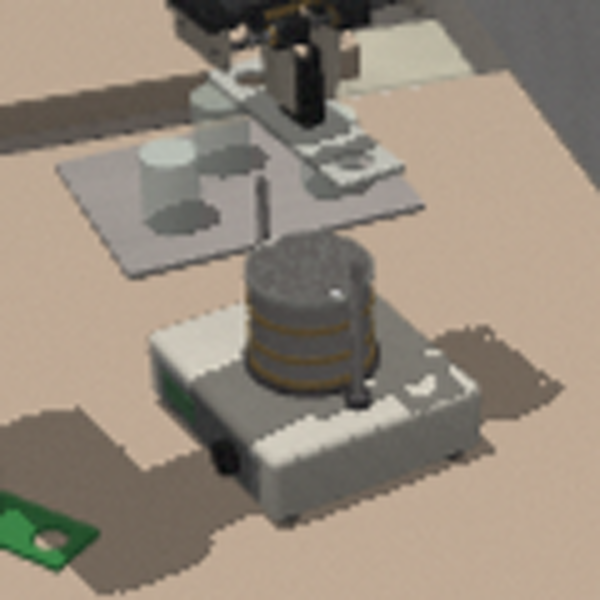

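The wrist view shows the far rod through the far hole, which is centred at (276,90), with the rod tip near (282,101). I'll enlarge that and compute the offset.

Run:
```python
from h import *;import pickle
im=cv2.imread("pics/wrist7.png");cv2.imwrite("pics/w7c.png",cv2.resize(im[40:140,180:390],None,fx=3.7,fy=3.7,interpolation=cv2.INTER_CUBIC))
p=pickle.load(open("w7.pkl","rb"));np.set_printoptions(precision=1,suppress=True)
yaw=.2515;d=np.array([-np.sin(yaw),np.cos(yaw),0])
a=ray(p,(276,90),292);r=ray(p,(282,101),205);r0=ray(p,(281,106),71)
print(a,a-75*d,r,r-75*d,r0,r-a)
```

```text
[558.6 335.2 292. ] [577.3 262.6 292. ] [562.7 334.8 205. ] [581.4 262.2 205. ] [563.5 335.2  71. ] [  4.1  -0.4 -87. ]
```

View pics/w7c.png

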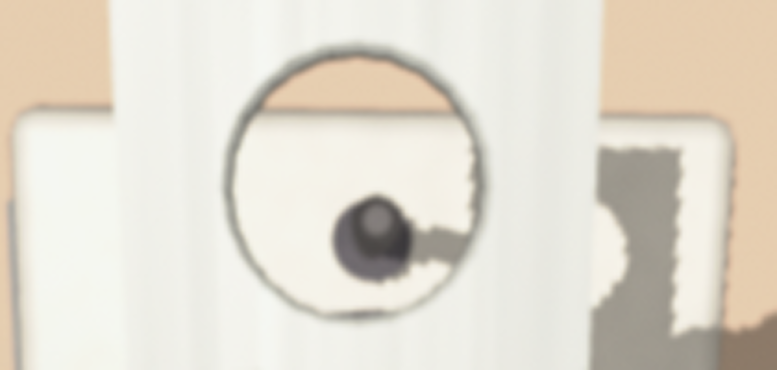

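The wrist says the rod lies 4 mm in +x of the hole centre with no y error. The top view says +2 mm. I'll shift +3 mm in x and descend to just above the rod tips, where a reported z of about 199 puts the bar bottom at about 220.

```bash
python3 -m jog '{"xyz":[[0.15,0,-0.5],[0,0,-0.7],[0,0,-0.7],[0,0,-0.7],[0,0,-0.5],[0,0,0]],"angular":[[0,0,0],[0,0,0],[0,0,0],[0,0,0],[0,0,0],[0,0,0]]}'
python3 - <<'E'
from plant import *;import cv2,pickle
o=bot.get_obs();print(o['tool_pos'],o['tcp_rot'])
pickle.dump(camera_params("wrist"),open("w8.pkl","wb"))
w=capture("wrist")[:,:,::-1]
cv2.imwrite("pics/w8c.png",cv2.resize(w[0:240,120:440],None,fx=2.4,fy=2.4,interpolation=cv2.INTER_CUBIC))
s=capture("side")[:,:,::-1]
cv2.imwrite("pics/side8.png",cv2.resize(s[70:190,210:330],None,fx=5,fy=5,interpolation=cv2.INTER_CUBIC))
E
```

```text
time: 12.75
tool_pos: [579.5, 251.9, 203.4]
tcp_rot: [3.137, 0.003, 0.245]
contact_force: [-0.3, -0.3, -3.7]
grip_width: 19.8
[579.45706666 251.92075298 203.43170576] [3.13746862e+00 2.59517897e-03 2.45166621e-01]
```

View pics/w8c.png

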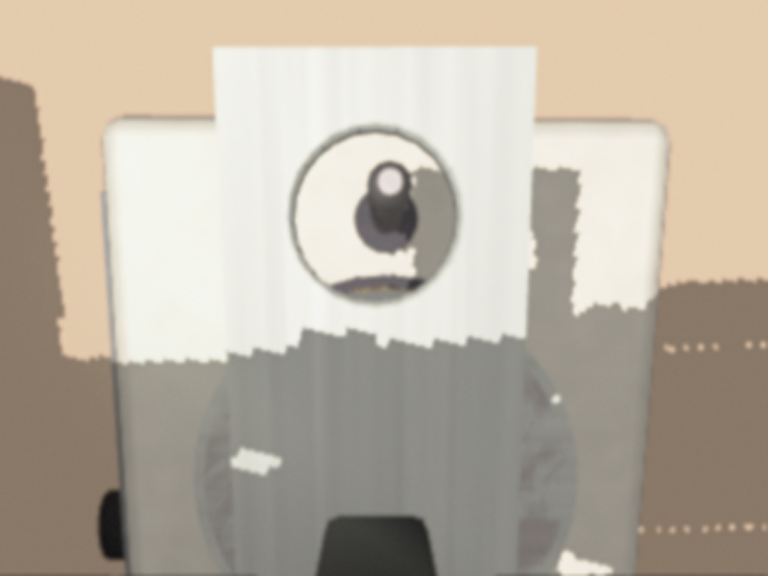

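View pics/side8.png

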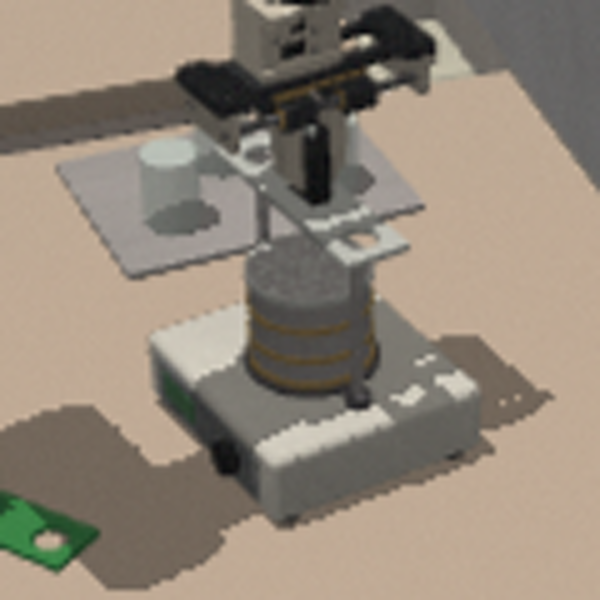

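The hole is at crop (376,213) and the rod tip at (390,180). The arm drifted about 8 mm in -y on the way down, so I'll correct that before threading.

Run:
```python
from h import *;import pickle
p=pickle.load(open("w8.pkl","rb"));np.set_printoptions(precision=1,suppress=True)
U=lambda u,v:unc(u,v,2.4,120,0)
a=ray(p,U(376,213),203.4+24);r=ray(p,U(390,180),205)
print(a,r,r-a)
l,rr=ray(p,U(120,118),71),ray(p,U(655,122),71);d=rr-l;print(np.linalg.norm(d),np.arctan2(d[1],d[0]))
```

```text
[561.3 328.2 227.4] [562.1 336.6 205. ] [  0.8   8.4 -22.4]
183.06637040043597 0.23801800512546983
```

```bash
python3 -m jog '{"xyz":[[0.05,0.4,0],[0,0,0],[0,0,0]],"angular":[[0,0,0],[0,0,0],[0,0,0]]}'; python3 -m jog '{"xyz":[[0,0.03,-0.2],[0,0.03,-0.2],[0,0,0]],"angular":[[0,0,0],[0,0,0],[0,0,0]]}'
python3 - <<'E'
from plant import *;import cv2,pickle
o=bot.get_obs();print(o['tool_pos'],o['tcp_rot'])
pickle.dump(camera_params("wrist"),open("w9.pkl","wb"))
w=capture("wrist")[:,:,::-1]
cv2.imwrite("pics/w9c.png",cv2.resize(w[40:140,180:390],None,fx=3.7,fy=3.7,interpolation=cv2.INTER_CUBIC))
s=capture("side")[:,:,::-1]
cv2.imwrite("pics/side9.png",cv2.resize(s[85:165,230:310],None,fx=7,fy=7,interpolation=cv2.INTER_CUBIC))
E
```

```text
time: 13.15
tool_pos: [582.5, 261.4, 207.6]
tcp_rot: [3.138, -0.005, 0.245]
contact_force: [0.4, -0.1, -3.1]
grip_width: 19.5
time: 13.45
tool_pos: [582.7, 263.1, 199.6]
tcp_rot: [3.138, -0.006, 0.246]
contact_force: [0.1, -0.2, -3.8]
grip_width: 19.7
[582.67030658 263.11440402 199.55352544] [ 3.13809189 -0.00585795  0.24586375]
```

View pics/w9c.png

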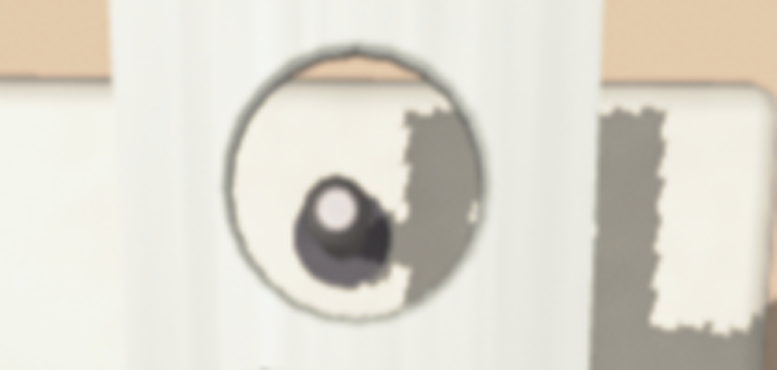

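View pics/side9.png

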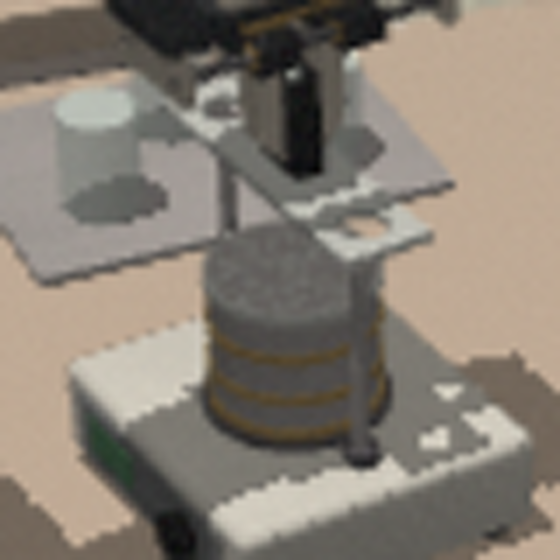

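```bash
python3 - <<'E'
from h import *;import pickle
p=pickle.load(open("w9.pkl","rb"));np.set_printoptions(precision=1,suppress=True)
U=lambda u,v:unc(u,v,3.7,180,40)
a=ray(p,U(355,183),199.6+24);r=ray(p,U(337,208),205)
print(a,r,r-a)
E
python3 -m jog '{"xyz":[[-0.1,-0.1,0],[0,0,0]],"angular":[[0,0,0],[0,0,0]]}'
```

```text
[564.  339.  223.6] [562.2 336.5 205. ] [ -1.8  -2.5 -18.6]
time: 13.75
tool_pos: [580.8, 260.8, 200.1]
tcp_rot: [3.138, -0.007, 0.246]
contact_force: [0.4, -0.0, -3.6]
grip_width: 19.9
```

```bash
python3 -m jog '{"xyz":[[0,0,-0.3],[0,0,-0.3],[0,0,-0.3],[0,0,0]],"angular":[[0.02,0.04,0],[0,0,0],[0,0,0],[0,0,0]]}'
python3 - <<'E'
from plant import *;import cv2,pickle
w=capture("wrist")[:,:,::-1]
cv2.imwrite("pics/w10c.png",cv2.resize(w[40:140,180:390],None,fx=3.7,fy=3.7,interpolation=cv2.INTER_CUBIC))
s=capture("side")[:,:,::-1]
cv2.imwrite("pics/side10.png",cv2.resize(s[85:165,230:310],None,fx=7,fy=7,interpolation=cv2.INTER_CUBIC))
E
```

```text
time: 14.15
tool_pos: [580.6, 260.5, 180.4]
tcp_rot: [3.141, -0.002, 0.245]
contact_force: [0.2, 0.2, -3.1]
grip_width: 19.7
```

View pics/w10c.png

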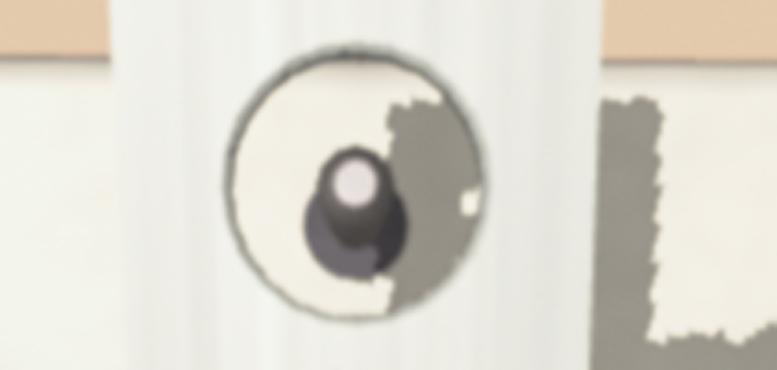

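View pics/side10.png

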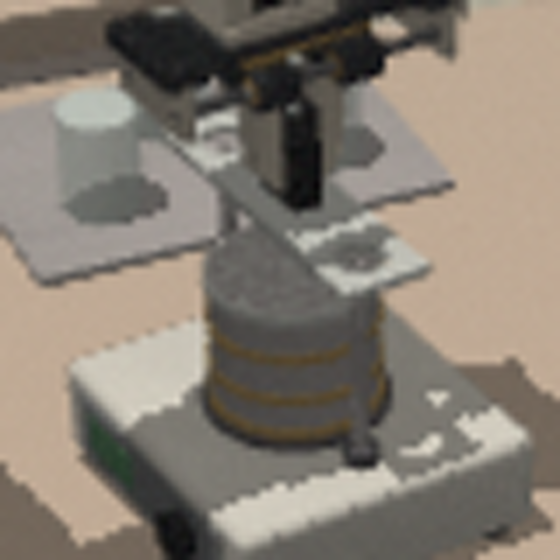

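The far rod tip is centred in its hole at crop (355,183), and the near rod shows in the other hole. I'll carry on down.

```bash
python3 -m jog '{"xyz":[[0,0,-0.25],[0,0,-0.25],[0,0,-0.25],[0,0,0]],"angular":[[0,0,0],[0,0,0],[0,0,0],[0,0,0]]}'
python3 - <<'E'
from plant import *;import cv2,pickle
w=capture("wrist")[:,:,::-1]
cv2.imwrite("pics/w11c.png",cv2.resize(w[40:140,180:390],None,fx=3.7,fy=3.7,interpolation=cv2.INTER_CUBIC))
s=capture("side")[:,:,::-1]
cv2.imwrite("pics/side11.png",cv2.resize(s[85:165,230:310],None,fx=7,fy=7,interpolation=cv2.INTER_CUBIC))
E
```

```text
time: 14.65
tool_pos: [581.3, 260.9, 165.5]
tcp_rot: [3.141, -0.005, 0.246]
contact_force: [0.2, -0.3, -3.9]
grip_width: 20.0
```

View pics/w11c.png

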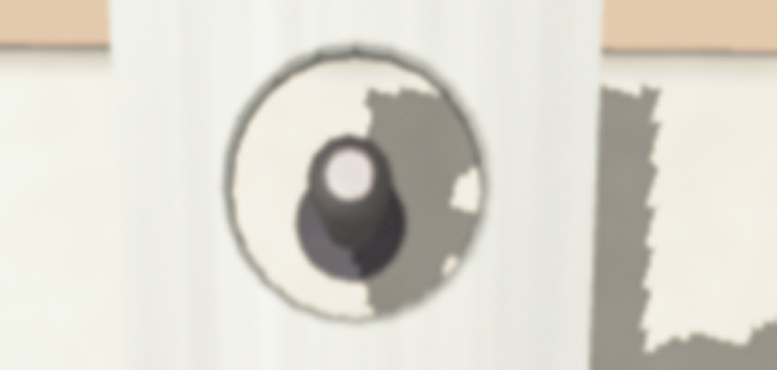

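View pics/side11.png

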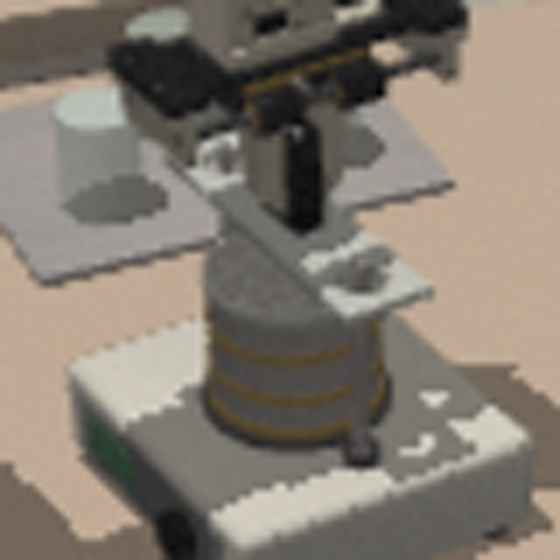

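Both rods are in their holes. I'll continue down and slow near a reported z of 139.

```bash
python3 -m jog '{"xyz":[[0,0,-0.25],[0,0,-0.25],[0,0,-0.25],[0,0,-0.15],[0,0,0]],"angular":[[0,0.03,0],[0,0,0],[0,0,0],[0,0,0],[0,0,0]]}'
```

```text
time: 15.25
tool_pos: [581.9, 261.1, 147.1]
tcp_rot: [-3.141, -0.004, 0.246]
contact_force: [0.1, -0.5, -3.5]
grip_width: 19.8
```

```bash
python3 -m jog '{"xyz":[[0,0,-0.07],[0,0,-0.07],[0,0,0]],"angular":[[0,0,0],[0,0,0],[0,0,0]]}'
```

```text
time: 15.55
tool_pos: [582.0, 261.1, 144.1]
tcp_rot: [-3.141, -0.004, 0.245]
contact_force: [0.3, 0.0, -3.5]
grip_width: 20.1
```

```bash
python3 -m jog '{"xyz":[[0,0,-0.07],[0,0,-0.06],[0,0,0]],"angular":[[0,0,0],[0,0,0],[0,0,0]]}'; python3 -m jog '{"xyz":[[0,0,-0.05],[0,0,0]],"angular":[[0,0,0],[0,0,0]]}'
```

```text
time: 15.85
tool_pos: [582.2, 261.1, 141.6]
tcp_rot: [-3.141, -0.004, 0.245]
contact_force: [-0.0, -0.1, -2.7]
grip_width: 20.1
time: 16.05
tool_pos: [582.2, 261.1, 140.6]
tcp_rot: [-3.141, -0.005, 0.245]
contact_force: [0.6, -0.6, -3.2]
grip_width: 19.9
```

```bash
python3 -m jog '{"xyz":[[0,0,-0.05],[0,0,0]],"angular":[[0,0,0],[0,0,0]]}'; python3 -m jog '{"xyz":[[0,0,-0.05],[0,0,0]],"angular":[[0,0,0],[0,0,0]]}'
```

```text
time: 16.25
tool_pos: [582.2, 261.2, 139.6]
tcp_rot: [-3.141, -0.005, 0.246]
contact_force: [0.3, -0.6, -2.3]
grip_width: 19.6
time: 16.45
tool_pos: [582.6, 261.3, 139.4]
tcp_rot: [-3.141, -0.006, 0.246]
contact_force: [1.4, -0.4, -2.8]
grip_width: 19.8
```

```bash
python3 -m jog '{"xyz":[[0,0,-0.06],[0,0,0]],"angular":[[0,0,0],[0,0,0]]}';python3 -m jog '{"xyz":[[0,0,-0.06],[0,0,0]],"angular":[[0,0,0],[0,0,0]]}'
```

```text
time: 16.65
tool_pos: [582.8, 261.5, 139.4]
tcp_rot: [-3.141, -0.007, 0.246]
contact_force: [-0.7, -0.6, -4.1]
grip_width: 19.6
time: 16.85
tool_pos: [582.9, 261.6, 139.4]
tcp_rot: [-3.141, -0.009, 0.246]
contact_force: [-1.5, 0.0, -1.8]
grip_width: 19.9
```

It has stopped at 139.4, where seating was expected at about 139. I'll level the small pitch and press lightly to confirm contact.

```bash
python3 -m jog '{"xyz":[[0,0,-0.1],[0,0,0]],"angular":[[0.02,0.08,0],[0,0,0]]}'
python3 - <<'E'
from plant import *;import cv2,pickle
o=bot.get_obs();print(o['contact_force'],o['tool_pos'],o['moment'])
w=capture("wrist")[:,:,::-1]
cv2.imwrite("pics/w12.png",w)
s=capture("side")[:,:,::-1]
cv2.imwrite("pics/side12.png",cv2.resize(s[85:165,230:310],None,fx=7,fy=7,interpolation=cv2.INTER_CUBIC))
E
```

```text
time: 17.05
tool_pos: [582.9, 262.0, 139.2]
tcp_rot: [-3.136, -0.002, 0.246]
contact_force: [-0.0, 0.0, -3.8]
grip_width: 19.5
[-0.01592481  0.00689927 -3.78002415] [582.89084907 262.04322202 139.21506038] [-0.03983388 -0.08600612 -0.01171994]
```

View pics/w12.png

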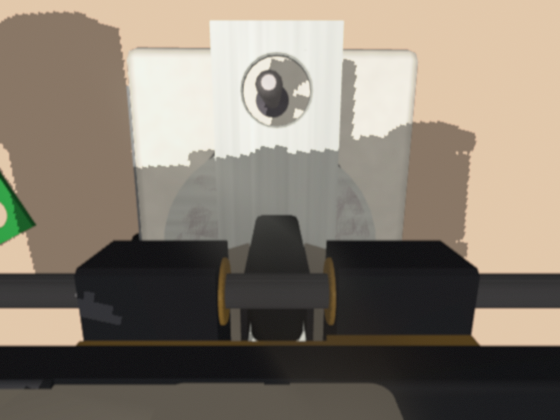

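View pics/side12.png

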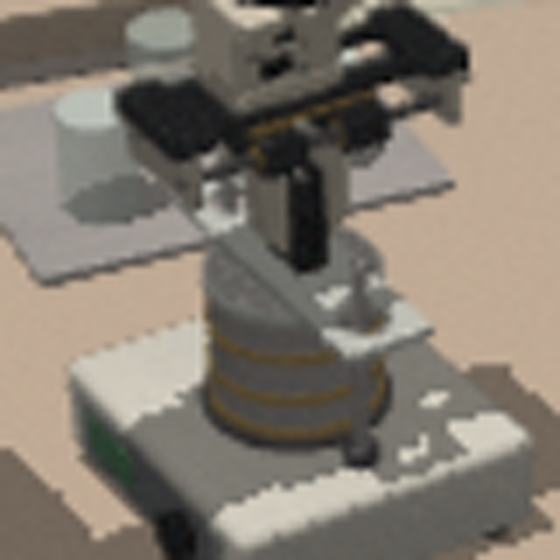

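A zero row resets the target to the measured pose, which would hide the contact force. I'll test with a single pressing row.

```bash
python3 -m jog '{"xyz":[[0,0,-0.1]],"angular":[[0,0,0]]}'
python3 - <<'E'
from plant import *
for i in range(2):
    o=bot.get_obs();print(o['contact_force'],o['tool_pos'])
E
```

```text
time: 17.25
tool_pos: [583.0, 262.2, 139.0]
tcp_rot: [-3.136, -0.004, 0.246]
contact_force: [-8.4, -1.9, 22.6]
grip_width: 20.0
[-8.40679574 -1.92898905 22.58301323] [583.03411215 262.15094053 138.98878691]
[-8.40679574 -1.92898905 22.58301323] [583.03411215 262.15094053 138.98878691]
```

Contact is confirmed: it pushes back with 23 N at z 139.0. I'll relax the push and open.

```bash
python3 -m jog '{"xyz":[[0,0,0],[0,0,0]],"angular":[[0,0,0],[0,0,0]]}'; python3 -m jog '{"xyz":[[0,0,0],[0,0,0],[0,0,0],[0,0,0],[0,0,0],[0,0,0],[0,0,0],[0,0,0]],"angular":[[0,0,0],[0,0,0],[0,0,0],[0,0,0],[0,0,0],[0,0,0],[0,0,0],[0,0,0]]}' -1
```

```text
time: 17.45
tool_pos: [583.1, 262.1, 139.1]
tcp_rot: [-3.136, -0.004, 0.246]
contact_force: [-0.4, 0.3, 0.7]
grip_width: 20.0
time: 18.25
tool_pos: [583.6, 262.1, 138.0]
tcp_rot: [-3.136, -0.004, 0.246]
contact_force: [-0.1, -0.4, 0.3]
grip_width: 79.1
```

```bash
python3 -m jog '{"xyz":[[0,0,0.3],[0,0,0.6],[0,0,1],[0,0,1],[0,0,1],[0,0,1],[0,-0.5,0.5],[0,-1,0],[0,-1,0],[0,-1,0]],"angular":[[0,0,0],[0,0,0],[0,0,0],[0,0,0],[0,0,0],[0,0,0],[0,0,0],[0,0,0],[0,0,0],[0,0,0]]}'; python3 -m jog '{"xyz":[[-0.2,-1,0],[-0.2,-1,0],[-0.2,-1,0],[-0.2,-1,0],[-0.2,-1,0],[-0.2,-1,0],[0,0,0]],"angular":[[0,0,0],[0,0,0],[0,0,0],[0,0,0],[0,0,0],[0,0,0],[0,0,0]]}'
python3 - <<'E'
from plant import *;import cv2
for n,b in(("side",(70,190,220,340)),("top",(100,225,50,195))):
    s=capture(n)[:,:,::-1];cv2.imwrite(f"pics/{n}13f.png",s)
    cv2.imwrite(f"pics/{n}13.png",cv2.resize(s[b[0]:b[1],b[2]:b[3]],None,fx=4.7,fy=4.7,interpolation=cv2.INTER_CUBIC))
E
```

```text
time: 19.25
tool_pos: [583.1, 190.7, 258.0]
tcp_rot: [-3.136, -0.011, 0.25]
contact_force: [0.7, -0.2, 0.3]
grip_width: 91.8
time: 19.95
tool_pos: [556.5, 58.7, 260.7]
tcp_rot: [-3.139, -0.011, 0.245]
contact_force: [0.2, 0.3, 0.0]
grip_width: 92.0
```

View pics/side13.png

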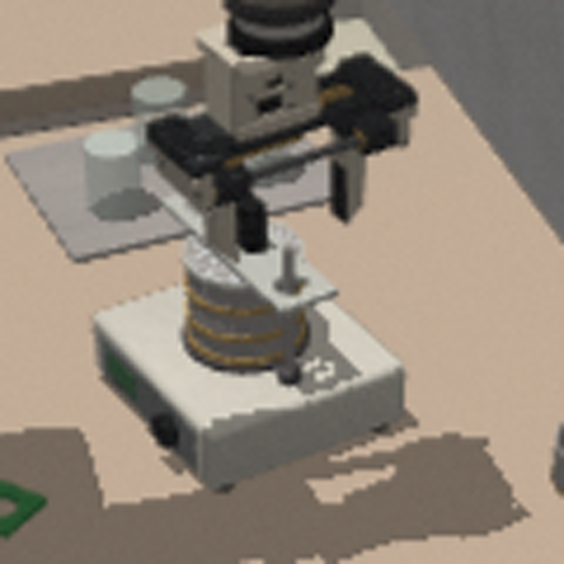

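View pics/top13.png

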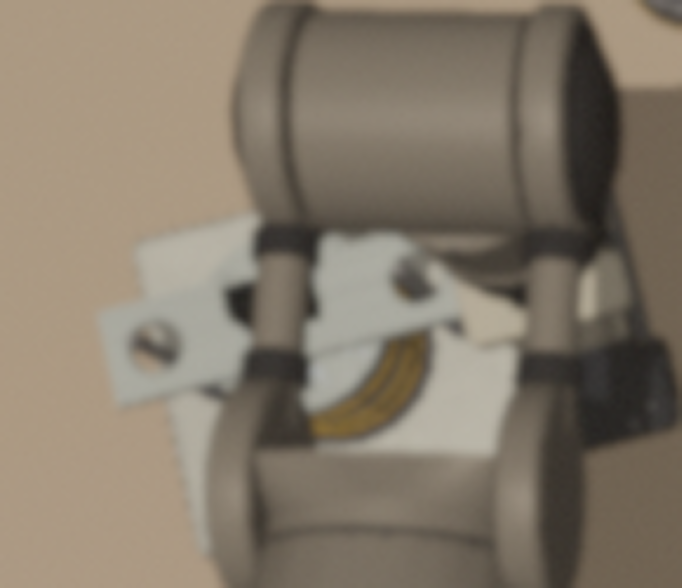

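View pics/top13f.png

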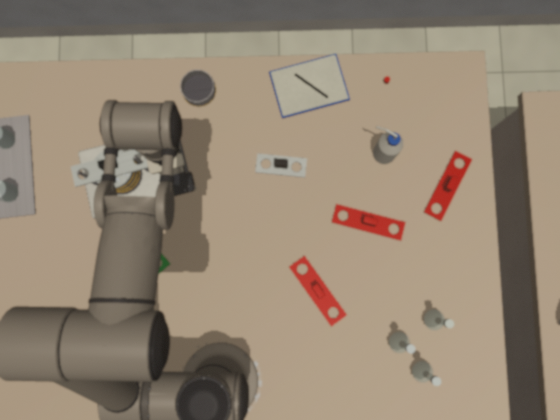

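The bar lies across the lid with a rod through each hole. I'll pull back further for an unobstructed check.

```bash
python3 -m jog '{"xyz":[[-0.2,-1,0],[-0.2,-1,0],[-0.2,-1,0],[-0.2,-1,0],[-0.2,-1,0],[-0.2,-1,0],[-0.2,-1,0],[-0.2,-1,0],[-0.2,-1,0],[0,0,0]],"angular":[[0,0,0],[0,0,0],[0,0,0],[0,0,0],[0,0,0],[0,0,0],[0,0,0],[0,0,0],[0,0,0],[0,0,0]]}'
python3 - <<'E'
from plant import *;import cv2
for n,b in(("side",(90,190,220,320)),("top",(100,225,50,195))):
    s=capture(n)[:,:,::-1]
    cv2.imwrite(f"pics/{n}14.png",cv2.resize(s[b[0]:b[1],b[2]:b[3]],None,fx=5.5,fy=5.5,interpolation=cv2.INTER_CUBIC)[:600,:800])
E
```

```text
time: 21.05
tool_pos: [521.9, -115.5, 261.0]
tcp_rot: [-3.135, -0.014, 0.26]
contact_force: [-0.2, -0.1, 1.0]
grip_width: 91.7
```

View pics/side14.png

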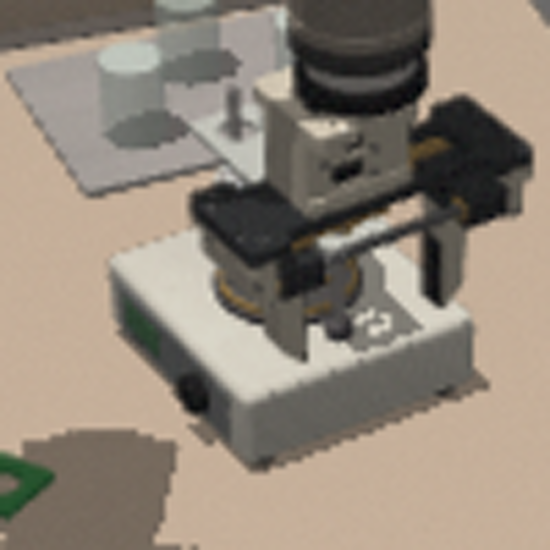

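View pics/top14.png

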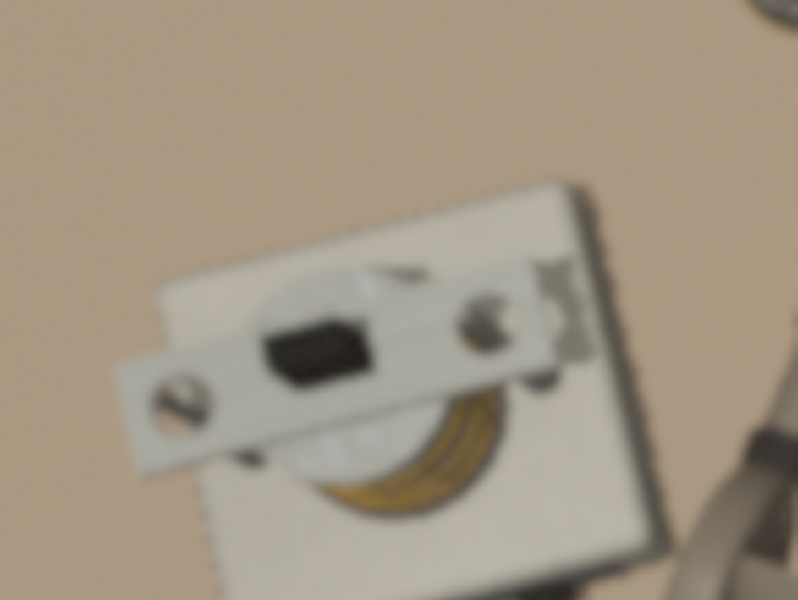

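Run:
```python
from h import *;from plant import camera_params,bot
p=camera_params("top");np.set_printoptions(precision=1,suppress=True)
S=lambda u,v,z:ray(p,unc(u,v,5.5,50,100),z)
a,b=S(182,404,165),S(486,323,165);print(a,b,np.linalg.norm(a-b),(a+b)/2)
print(bot.get_obs()['contact_force']);bot.close_job()
```

```text
[566.1 332.8 165. ] [602.3 187.7 165. ] 149.50361406834045 [584.2 260.3 165. ]
[-0.4  0.6  1.6]
the job is handed in; nothing more can be done
```

The long clamping bar is threaded over both rods and lies on the lid of the sieve stack. I released it, backed the arm away and handed the job in at about 21 s. The short bar and the red and green look-alikes were not touched.

**Last checks:**
- **Seating:** the bar pushed back with 23 N when pressed lightly at a reported z of 139.0; about 139.1 was expected for flat on the lid.
- **Release:** I eased off the push before opening. The bar did not drop.
- **Position:** in the final top view, the holes assumed at lid height measure 149.5 mm apart, against 150 mm given, and a rod passes through each.
- **Centring:** the bar sits about 6 mm off-centre from my first top-view measurement of the shaker, within the 10 mm clearance of the holes.

**What went wrong or disagreed:**
- **First grasp:** it closed on nothing. The reported TCP lies about 38 mm beyond the real fingertips; the wrist and side pictures agreed on this. I corrected for it, and the second grasp held at 19.4 mm.
- **Drift over the rods:** the arm drifted about 8 mm sideways while descending. I corrected this before threading.
- **Side view:** the gripper blocked the final side picture, so the flatness rests on the seating height, the hole spacing and an earlier side view, itself partly blocked by the gripper.

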